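Open the bench mixer, load the sample pots and zero its run counter

ROBOT

A 6-joint arm with a two-finger parallel gripper is mounted at the origin on a cart in front of the work surface, level with it; the furniture and walls round the work are solid. World frame = base frame: x ahead of the robot, y to its left, z up, the work surface at z = 0. Lengths are in m, angles in degrees, forces in N, time in s.
With the tool pointing down it reaches from about 0.325 to 0.775 m from the base axis. Payload 9.3 kg.
Tool frame: the origin (TCP) lies at the very end of the fingers, on their centre line; the grasp point (between the pads) lies 19 mm behind it (robot.grip_point_offset is the distance from the TCP to the grasp point, in m); y points along the fingers, x is the direction in which the jaws open and shut, and the axes are right-handed (so a half turn about y gives the same grasp; the last joint's range is limited). The gripper opens to 85 mm and grips with 20 to 120 N. Pads are 22 mm wide; open, the fingers measure 114 mm over their backs; the gripper's body (76 mm by 85 mm) begins 54 mm behind the grasp point. The pads swing forward as they close: fully open they stand 13 mm farther back than shut.
Start: joints at [56.574, 14.817, 1.232, 76.415, 0, 81.257], TCP at [0.23, 0.5, 0.231] pointing down, gripper open.
Joint ranges: [-174.27, 174.27], [-52.1, 104.24], [-59.71, 78.15], [-110.17, 111.67], [-87.03, 83.33], [-180, 180]. Speed limits (degrees/s): [127.2, 127.2, 159.86, 180, 180, 180].

INTERFACE

Orientations are given as [roll, pitch, yaw] about the fixed x, y, z axes, in that order (R = Rz(yaw) Ry(pitch) Rx(roll)).
In Python, from rig import observe, optics, robot gives the robot as it stands.
- The arm moves only by the tool apply_moves, never from a script. Its arguments are lists of equal length, an entry for each row: "delta_pos": the shift along the tool's x, y, z in mm, a list of three; "angular": the turn, a rotation vector about the tool's x, y, z in rad, a list of three; "gripper": the closure, from 0 (fully open) to 1 (shut). A call has 1 to 20 rows; each row is the pose to reach, as a shift and turn from the pose commanded when the call began, along the tool's axes at that moment; what a row does not reach only later rows make up. A row lasts 1/8 s, in which the tool goes at most 62.5 mm and 10.7 degrees, less where a joint would pass 70% of its speed; a pose out of reach is approached as far as the arm can. A call with a gripper value outside its range is refused whole. The fingers move at their own pace and stop on an object; "force" is the grip in N (left out, the last holds). Time passes only in rows, so rows that repeat a pose let the fingers close. It gives the time, the measured TCP pose, the force and the opening at its end, in the units of the state.
- observe(): the state, without advancing time (a new reading comes with each control period).
- optics.capture(name): name is "scene" or "top" or "wrist"; returns a dict with "frame" (384x512x3 uint8, blue, green, red), "camera_matrix" (3x3 intrinsics, pixels), "R" (3x3) and "t" (3): a world point X has camera coordinates R X + t; the wrist camera has in their place "mount" (4x4, takes a point from camera to tool coordinates, whose origin is the TCP and whose axes are the tool frame's). Camera axes: x right, y down, z forward; pixel columns grow to the right and rows downward; lengths in m; the calibration is good to about 2 mm. A picture is of the moment at which its call begins: read the wrist's pose just before it. There is no depth.
- robot.finish_job(): hands the job in, once; it reports no verdict.
The state is a dict: "time_s": time; "joint_pos": joint angles; "joint_vel": joint speeds; "joint_efforts": joint torques, N m; "tool_pos": TCP position; "tcp_rot": TCP orientation; "wrist_force": force on the tool from outside, world axes, zero at the start; "wrist_torque": the same for the moment, N m; "width": finger opening in m.
Only numpy, scipy, OpenCV 4.12 (cv2) and the standard library are available. Lean on these libraries where they do the work, as an engineer would, in place of code of your own. Each camera call takes 0.05 s, during which the arm holds its last target. There are 200 camera calls.

TASK

Get the bench mixer ready for its next run: raise its lid and lock the folding stay on its right flank, by pushing the red elbow knob past straight to its stop, so that the lid stays up unaided. Then swing up the wire bail of every sample pot on the bench (there are two or three), lift each pot by its bail and stand it upright on the floor of the mixer, one pot to a bay, any pot in any bay. When all the pots are in, turn the run counter's blue reset knob back (counter-clockwise) to its zero stop. Leave the lid locked open, and leave the beaker and the marker pen where they are.

Things in the scene. Friction and masses are not known exactly. Their poses are not given: they have to be found in the camera images.
- mixer: White-grey bench mixer, fixed, 310 wide (y), x from -161 to +121, 85 high (all mm). Origin on the bench under the chamber's middle; x to its rear (away from the robot), y to its left. Chamber inside 130 (x) x 284 (y), floor 14 up; two dividers across it (4 thick, tops 40 up) make three bays 92 wide side by side. Front of it: control ledge 90 deep, 50 high. Folding stay outside the right (-y) flank.
- bay0 (a point): Centre of the floor of the left bay (x 0, y +96 mm in the mixer's frame, 14 mm up).
- bay1 (a point): Centre of the floor of the middle bay (x 0, y 0).
- bay2 (a point): Centre of the floor of the right bay (x 0, y -96 mm).
- lid (a joint): Lid angle: 0 shut, grows as the front edge rises, at most 1.50; locked it rests at 1.46 to 1.50. Lid 190 x 310 x 10 mm, 0.3 kg.
- lid_hinge (a point): On the lid's hinge axis (along the mixer's y), at x = +115, y = 0, z = 86 mm in the mixer's frame. The hinge is stiff (0.2 N m): let go above about 1.1 rad the lid stays for the moment, lower down it falls shut.
- lid_bar (a point): Centre of the lid's handle: blue round bar, 12 mm thick, along the mixer's y, free for 90 mm between two steel rods, 40 mm beyond the lid's free edge, so open to fingers on both sides. Lid shut: 230 mm in front of the hinge axis and 5 mm higher; it swings about that axis.
- stay_knob (a point): Centre of the red thumb knob at the stay's elbow: 16 mm thick, 34 mm long along the mixer's y (y -170 to -204; links inboard of it). In the mixer's x, z (mm): lid shut -136, 104; stay straight 38, 141; locked 47, 133. Lid up but unlocked, it stands forward of and above the straight line: push it to the rear and down, across straight, to its stop (about 5 N; the lid moves a little with it).
- stay_elbow (a joint): Elbow of the folding stay: 0 with the lid shut (links folded), 2.81 when the two links are in line, 3.03 at the stop past straight, where it is locked. It unfolds as the lid is raised, but must be pushed past straight.
- reset_knob (a joint): Angle of the run counter's reset knob: 0 at its zero stop, up to 2.6. Grows clockwise seen from above, so zero is reached by turning counter-clockwise until it meets the stop; light friction (0.03 N m), stays where it is left.
- reset_knob_grip (a point): On the knob's upright axis at the height to grip, 87 mm above the bench, on the control ledge (x = -116, y = +100 mm in the mixer's frame). Blue knob with a raised bar grip 38 long, 14 thick, 32 high (top 94 mm above the bench). At zero the bar lies along the mixer's x, its white line at the red mark in front.
- pot_a_mid (a point): Centre (half-way up) of the sample pot with the orange lid and band: white round pot 62 mm across (lid 67, weighted black foot 70 mm, 8 mm high), 62 mm high, about 0.2 kg, upright. Its x points to where the folded bail lies. The bail pivots about the pot's y, 36 mm above its underside (5 mm above this point), 39 mm either side. May be absent.
- bail_a (a joint): Bail of the orange-lidded pot: 0 folded down (level, out over the pot's x side), 1.57 upright, stop at 1.72, where it stays leaning if let go; below about 1.3 it falls back when let go. Swings freely.
- bail_a_grip (a point): Centre of the black roller grip of that bail (spins freely on its wire): 12 mm thick, 44 mm long along the pot's y, 76 mm from the bail's pivot axis; 36 mm above the bench when folded, 112 mm above the pot's underside when upright.
- pot_b_mid (a point): Centre (half-way up) of the sample pot with the green lid and band: white round pot 62 mm across (lid 67, weighted black foot 70 mm, 8 mm high), 62 mm high, about 0.2 kg, upright. Its x points to where the folded bail lies. The bail pivots about the pot's y, 36 mm above its underside (5 mm above this point), 39 mm either side. May be absent.
- bail_b (a joint): Bail of the green-lidded pot: 0 folded down (level, out over the pot's x side), 1.57 upright, stop at 1.72, where it stays leaning if let go; below about 1.3 it falls back when let go. Swings freely.
- bail_b_grip (a point): Centre of the black roller grip of that bail (spins freely on its wire): 12 mm thick, 44 mm long along the pot's y, 76 mm from the bail's pivot axis; 36 mm above the bench when folded, 112 mm above the pot's underside when upright.
- pot_c_mid (a point): Centre (half-way up) of the sample pot with the yellow lid and band: white round pot 62 mm across (lid 67, weighted black foot 70 mm, 8 mm high), 62 mm high, about 0.2 kg, upright. Its x points to where the folded bail lies. The bail pivots about the pot's y, 36 mm above its underside (5 mm above this point), 39 mm either side. May be absent.
- bail_c (a joint): Bail of the yellow-lidded pot: 0 folded down (level, out over the pot's x side), 1.57 upright, stop at 1.72, where it stays leaning if let go; below about 1.3 it falls back when let go. Swings freely.
- bail_c_grip (a point): Centre of the black roller grip of that bail (spins freely on its wire): 12 mm thick, 44 mm long along the pot's y, 76 mm from the bail's pivot axis; 36 mm above the bench when folded, 112 mm above the pot's underside when upright.
- beaker: Bystander: grey-white plastic beaker 65 mm wide, 80 mm high, origin under it. Leave alone.
- marker: Bystander: red and white marker pen, 135 mm long, lying on the bench. Leave alone.
Not all that is in view belongs to the job. What is shaped like the part that bears pot_c_mid but purple is not meant.

How it is judged:
By the outcome, as a careful person would: the job done as asked, in the order asked, and still so for the second after the job is handed in, with the robot touching nothing.
Of pot_a, pot_b, pot_c only 2 to 3 are there at a start; the rules pass over those that are not, and their reading is None.
At some moment in a run one of pot_a, pot_b, pot_c may be knocked a few centimetres aside while the robot is not near it.
Once in a run the grip may slacken for a moment while it holds something.
It also fails if it takes over 210 s, if anything falls off the work surface, if the arm or the gripper's body presses on something with over 40 N, if the wrist force passes 120 N, or if a joint passes its speed limit or range.

## Working session

There is one attempt and no reset: what is moved stays moved. The work goes in short steps, Python scripts to look and compute and a tool call to move; the robot and the scene stay as the last step left them, time stands still between calls to the robot, and variables do not carry over. Pictures are saved under pics/ and viewed, about 12 in all and at most 16, crops included, and the job is handed in when it is done.

Besides the shell and the picture viewer there is one more tool, called after "Request:" as name(argument=value, ...), one argument or row to a line, values as JSON. apply_moves: Moves the arm, as the interface text tells. Its arguments: {"type":"object","properties":{"delta_pos":{"type":"array","items":{"type":"array","items":{"type":"number"}}},"angular":{"type":"array","items":{"type":"array","items":{"type":"number"}}},"gripper":{"type":"array","items":{"type":"number"}},"force":{"type":"number"}},"required":["delta_pos","angular","gripper"]}

```bash
ls; mkdir -p pics; cat > h.py <<'E'
import numpy as np, cv2
from scipy.spatial.transform import Rotation as Ro
from rig import observe, optics, robot
def cap(name):
    s=observe(); c=optics.capture(name)
    if name=='wrist':
        T=np.eye(4); T[:3,:3]=Ro.from_euler('xyz',s['tcp_rot'],degrees=True).as_matrix(); T[:3,3]=s['tool_pos']
        W=np.linalg.inv(T@np.array(c['mount'])); c['R']=W[:3,:3]; c['t']=W[:3,3]
    c['R']=np.array(c['R']);c['t']=np.array(c['t']);c['K']=np.array(c['camera_matrix'])
    return c
def ray(c,uv,z):
    d=c['R'].T@np.linalg.inv(c['K'])@np.array([*uv,1.]); o=-c['R'].T@c['t']
    return o+d*(z-o[2])/d[2]
def proj(c,X):
    p=c['K']@(c['R']@np.array(X,float)+c['t']); return p[:2]/p[2]
def save(c,f): cv2.imwrite('pics/'+f,c['frame'])
E
python3 - <<'E'
from h import *
import pickle
print(observe())
for n in ['top','scene']:
    c=cap(n); save(c,n+'0.png'); print(n,c['R'].round(3).tolist(),c['t'].round(3),c['K'].round(1).tolist())
    pickle.dump(c,open(n+'0.pkl','wb'))
print(robot.grip_point_offset)
E
```

```text
pics
{'time_s': 0.0, 'joint_pos': array([ 5.65750062e+01,  1.48495766e+01,  1.18826624e+00,  7.64188672e+01,
       -6.85797638e-04,  8.12559833e+01]), 'joint_vel': array([-0.01540856,  0.06181581, -0.03171717,  0.0154713 ,  0.02214848,
       -0.07090907]), 'joint_efforts': array([-4.21400073e-04, -5.55646777e+01,  3.44525886e+01,  1.37122208e-02,
       -2.08632296e-04, -9.11856915e-06]), 'tool_pos': array([0.22949776, 0.49948193, 0.23066719]), 'tcp_rot': array([-8.99884892e+01,  7.93499215e-02,  6.53190314e+01]), 'wrist_force': array([ 0.16564301, -0.62073712,  0.5004565 ]), 'wrist_torque': array([ 0.03364597,  0.01036527, -0.01337744]), 'width': 0.08513855752272717}
top [[-0.293, -0.956, 0.006], [-0.87, 0.264, -0.416], [0.396, -0.128, -0.909]] [0.1   0.48  1.883] [[483.0, 0.0, 255.2], [0.0, 483.0, 190.4], [0.0, 0.0, 1.0]]
scene [[-0.944, 0.33, 0.011], [0.279, 0.813, -0.511], [-0.177, -0.479, -0.86]] [ 0.505 -0.047  1.684] [[451.0, 0.0, 263.4], [0.0, 451.0, 187.3], [0.0, 0.0, 1.0]]
0.0187
```

```bash
python3 - <<'E'
import cv2
a=cv2.imread('pics/top0.png');cv2.imwrite('pics/t1.png',cv2.resize(a,(800,600),interpolation=cv2.INTER_CUBIC))
a=cv2.imread('pics/scene0.png');cv2.imwrite('pics/s1.png',cv2.resize(a,(800,600),interpolation=cv2.INTER_CUBIC))
E
```

```text
(no output)
```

View pics/t1.png

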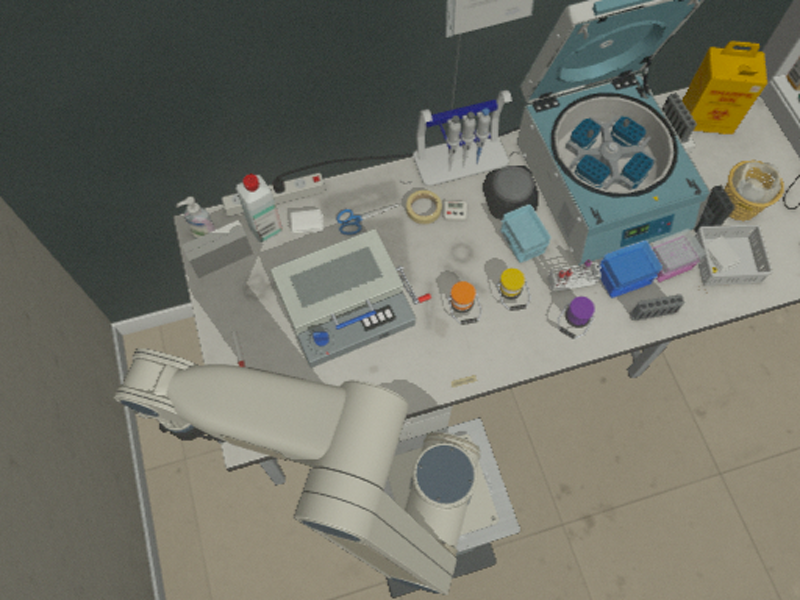

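View pics/s1.png

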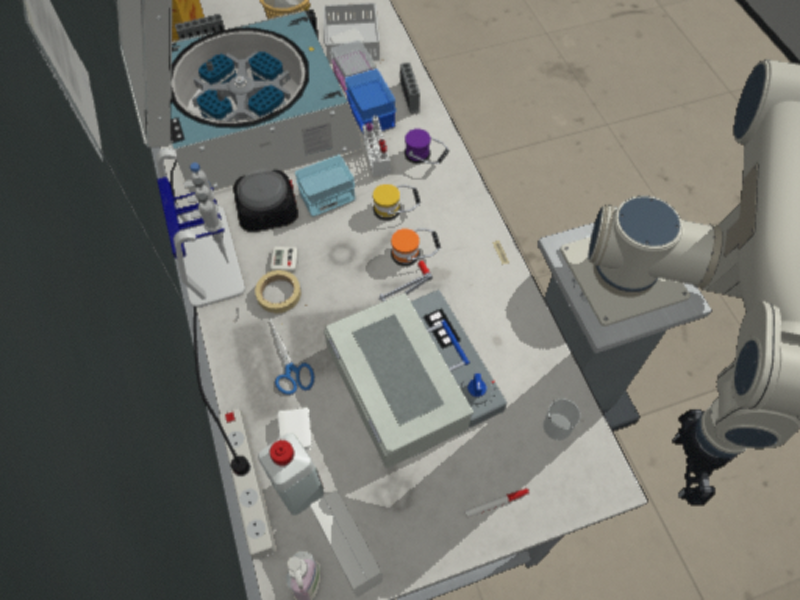

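```bash
cat > m.py <<'E'
from h import *
import pickle
from scipy.optimize import least_squares
C={n:pickle.load(open(n+'0.pkl','rb')) for n in ['top','scene']}
obs={'top':{'knob':(320,335),'stay':(423,298),'bl':(273,268),'br':(375,233),'barc':(352,321)},
'scene':{'knob':(478,383),'stay':(424,268),'fl':(472,410),'br':(328,325),'bl':(390,455),'barc':(449,338)}}
M={'knob':(-116,100,90),'stay':(-136,-187,104),'bl':(115,155,91),'br':(115,-155,91),'fl':(-75,155,91),'barc':(-115,0,91)}
def res(p):
    r=[];c,s=np.cos(p[2]),np.sin(p[2])
    for n in obs:
        for k,uv in obs[n].items():
            x,y,z=np.array(M[k])/1000
            r.append(proj(C[n],(p[0]+c*x-s*y,p[1]+s*x+c*y,z))-np.array(uv)*.64)
    return np.array(r)
f=least_squares(lambda p:res(p).ravel(),[.55,.2,0],loss='soft_l1');print(f.x,np.degrees(f.x[2]));print(res(f.x).round(1).tolist())
P={'oL':(62,(462,295),(405,241)),'yL':(62,(512,281),(386,197)),'oG':(36,(462,318),(437,240)),'yG':(36,(518,307),(418,196)),
'marker red':(7,(241,364),(518,494)),'beaker':(80,None,(562,404)) }
for k,(z,a,b) in P.items():
    print(k,*[ray(C[n],np.array(u)*.64,z/1000).round(4) for n,u in (('top',a),('scene',b)) if u])
E
python3 m.py; python3 - <<'E'
import cv2,numpy as np
a=cv2.imread('pics/top0.png')[160:240,170:370];b=cv2.imread('pics/scene0.png')[80:300,200:380]
cv2.imwrite('pics/tc.png',cv2.resize(a,None,fx=4,fy=4,interpolation=2))
cv2.imwrite('pics/sc.png',cv2.resize(b,None,fx=2.7,fy=2.7,interpolation=2))
E
```

```text
[0.58112627 0.09548713 0.11952068] 6.848030299279565
[[-0.3, -0.4], [0.4, 0.0], [-2.4, 0.6], [0.0, -2.8], [2.0, -0.9], [0.5, -1.1], [0.4, -0.4], [1.4, 1.4], [-1.3, 0.1], [-1.4, -1.3], [4.1, 2.4]]
oL [ 0.4648 -0.2159  0.062 ] [ 0.4769 -0.2155  0.062 ]
yL [ 0.465 -0.36   0.062] [ 0.4783 -0.3536  0.062 ]
oG [ 0.4108 -0.1995  0.036 ] [ 0.3977 -0.2107  0.036 ]
yG [ 0.3973 -0.356   0.036 ] [ 0.3962 -0.3507  0.036 ]
marker red [0.4667 0.4012 0.007 ] [0.4507 0.4013 0.007 ]
beaker [0.3109 0.2784 0.08  ]
```

View pics/tc.png

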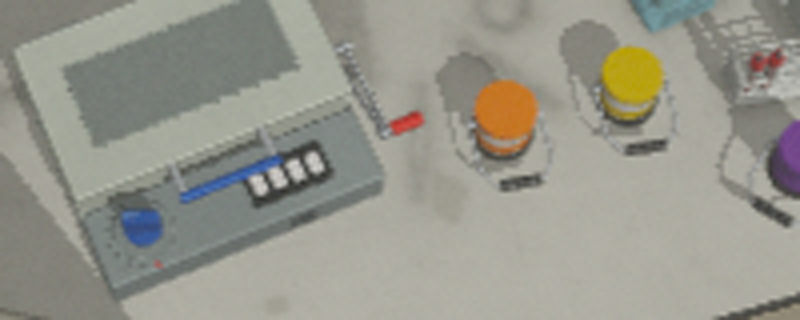

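View pics/sc.png

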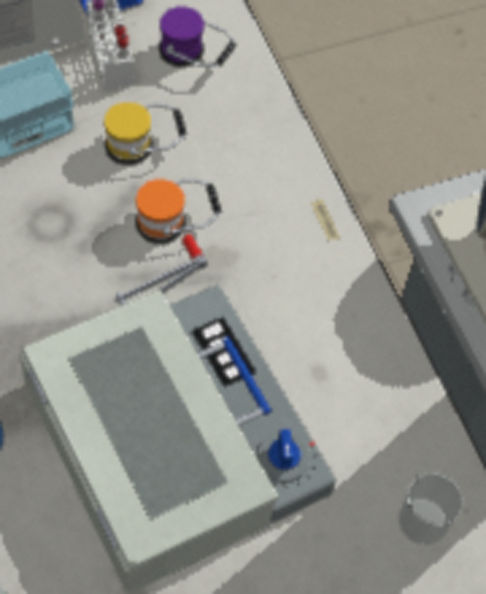

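```bash
python3 - <<'E'
s=open('m.py').read()
i=s.index("obs={");j=s.index("M={")
s=s[:i]+"""T=lambda u,v:((170+u/4)/.64,(160+v/4)/.64)
S=lambda u,v:((200+u/2.7)/.64,(80+v/2.7)/.64)
obs={'top':{'knob':T(143,218),'stay':T(407,123),'bl':T(17,50),'barc':T(232,180)},
'scene':{'knob':S(287,440),'stay':S(193,246),'br':S(24,352),'bl':S(127,575),'fl':S(275,497),'barc':S(248,376)}}
"""+s[j:]
i=s.index("P={");j=s.index("for k,(z")
s=s[:i]+"""P={'oL':(62,T(505,110),S(160,196)),'yL':(62,T(632,76),S(128,118)),'oG':(36,T(521,182),S(213,198)),'yG':(36,T(646,147),S(180,122))}
"""+s[j:]
open('m.py','w').write(s)
E
python3 m.py
python3 - <<'E'
import sys; sys.path.insert(0,'.')
from h import *
R=Ro.from_euler('xyz',observe()['tcp_rot'],degrees=True).as_matrix();print(R.round(2))
print(optics.capture('wrist')['mount'])
E
```

```text
[0.58135454 0.09502485 0.12132171] 6.951221791092258
[[-1.0, -0.6], [-0.6, -0.2], [-1.9, -0.4], [-0.6, -0.6], [0.0, 0.8], [0.1, -0.1], [-0.4, -2.3], [1.1, -3.2], [1.6, -0.4], [-0.5, -0.7]]
oL [ 0.4698 -0.2201  0.062 ] [ 0.4743 -0.2224  0.062 ]
yL [ 0.4683 -0.3627  0.062 ] [ 0.4734 -0.364   0.062 ]
oG [ 0.3966 -0.215   0.036 ] [ 0.4    -0.2128  0.036 ]
yG [ 0.3962 -0.3554  0.036 ] [ 0.3989 -0.353   0.036 ]
[[ 0.42 -0.   -0.91]
 [ 0.91 -0.    0.42]
 [-0.   -1.    0.  ]]
[[ 9.99998946e-01  5.90762115e-04  1.32640352e-03 -5.99531140e-04]
 [-1.10124291e-03 -2.86808889e-01  9.57987186e-01 -1.43428615e-01]
 [ 9.46366855e-04 -9.57987637e-01 -2.86807936e-01  7.24838569e-02]
 [ 0.00000000e+00  0.00000000e+00  0.00000000e+00  1.00000000e+00]]
```

```bash
cat >> h.py <<'E'
MX=np.array([.5814,.0950]); MY=6.95
def w(x,y,z): # mixer mm -> world m
    c,s=np.cos(np.radians(MY)),np.sin(np.radians(MY)); return np.array([MX[0]+(c*x-s*y)/1e3,MX[1]+(s*x+c*y)/1e3,z/1e3])
def go(p,yaw,tilt=0,grip=False):
    "deltas to bring TCP (or grasp point) to p; tool x at yaw deg, approach tilted forward"
    s=observe(); R0=Ro.from_euler('xyz',s['tcp_rot'],degrees=True)
    R1=Ro.from_euler('z',yaw,degrees=True)*Ro.from_euler('y',-tilt,degrees=True)*Ro.from_matrix([[1,0,0],[0,0,1],[0,-1,0]])
    p=np.array(p)+ (R1.as_matrix()[:,1]*robot.grip_point_offset if grip else 0)
    print('d',(R0.inv().apply(p-s['tool_pos'])*1e3).round(1),'a',(R0.inv()*R1).as_rotvec().round(3))
def st():
    s=observe(); print('t',round(s['time_s'],2),s['tool_pos'].round(4),s['tcp_rot'].round(1),'F',s['wrist_force'].round(1),'w',round(s['width'],4),'q',s['joint_pos'].round(0))
E
python3 -c "
from h import *
st(); p=w(-115,0,260); print(p); go(p,MY)"
```

```text
t 0.15 [0.2296 0.4996 0.2308] [-90.    0.1  65.3] F [-0.   0.6 -0.6] w 0.0854 q [57. 15.  1. 76. -0. 81.]
[0.46724501 0.08108464 0.26      ]
d [-281.   -29.  -390.7] a [ 0.000e+00  1.019e+00 -1.000e-03]
```

Request:
apply_moves(
  delta_pos=[
    [-281, -29, -391],
    [-281, -29, -391],
    [-281, -29, -391],
    [-281, -29, -391],
    [-281, -29, -391],
    [-281, -29, -391],
    [-281, -29, -391],
    [-281, -29, -391],
    [-281, -29, -391],
    [-281, -29, -391],
    [-281, -29, -391],
    [-281, -29, -391],
  ],
  angular=[
    [0, 1.019, 0],
    [0, 1.019, 0],
    [0, 1.019, 0],
    [0, 1.019, 0],
    [0, 1.019, 0],
    [0, 1.019, 0],
    [0, 1.019, 0],
    [0, 1.019, 0],
    [0, 1.019, 0],
    [0, 1.019, 0],
    [0, 1.019, 0],
    [0, 1.019, 0],
  ],
  gripper=[0.65, 0.65, 0.65, 0.65, 0.65, 0.65, 0.65, 0.65, 0.65, 0.65, 0.65, 0.65],
  force=40,
)

```text
time_s: 1.65
tool_pos: [0.4672, 0.0821, 0.2604]
tcp_rot: [-90.0, -0.0, 7.0]
wrist_force: [0.6, -0.4, -0.2]
width: 0.03
```

```bash
python3 -c "
from h import *
import pickle
st(); c=cap('wrist'); pickle.dump(c,open('w1.pkl','wb')); save(c,'w1.png')
for m in [(-115,0,91),(-115,45,91),(-115,-45,91),(-116,100,94),(-75,155,91)]: print(m,proj(c,w(*m)).round(1))
go(w(-115,0,91),MY,grip=True)"
```

```text
t 1.65 [0.4672 0.0821 0.2604] [-90.  -0.   7.] F [ 0.6 -0.4 -0.2] w 0.03 q [-0.  7. -5. 78.  0. 83.]
(-115, 0, 91) [249.2 173. ]
(-115, 45, 91) [249.3 127.3]
(-115, -45, 91) [249.1 215.1]
(-116, 100, 94) [248.3  65.8]
(-75, 155, 91) [295.9  -2. ]
d [ -0.2 188.1  -0.9] a [0.    0.001 0.   ]
```

View pics/w1.png

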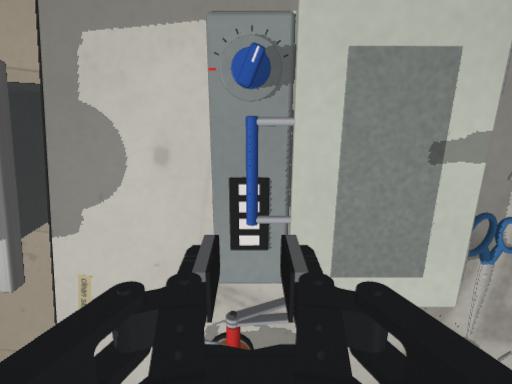

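Request:
apply_moves(
  delta_pos=[
    [2, 60, 0],
    [2, 120, 0],
    [2, 160, 0],
    [2, 180, 0],
    [2, 188, 0],
    [2, 188, 0],
    [2, 188, 0],
    [2, 188, 0],
    [2, 188, 0],
    [2, 188, 0],
    [2, 188, 0],
  ],
  angular=[
    [0, 0, 0],
    [0, 0, 0],
    [0, 0, 0],
    [0, 0, 0],
    [0, 0, 0],
    [0, 0, 0],
    [0, 0, 0],
    [0, 0, 0],
    [0, 0, 0],
    [0, 0, 0],
    [0, 0, 0],
  ],
  gripper=[0.65, 0.65, 0.65, 0.65, 0.65, 0.65, 0.65, 1, 1, 1, 1],
  force=40,
)

```text
time_s: 3.08
tool_pos: [0.4692, 0.0813, 0.0731]
tcp_rot: [-90.0, -0.0, 6.9]
wrist_force: [-3.9, -1.6, 7.6]
width: 0.0103
```

```bash
sed -i 's/MX=np.array.*; MY/MX=np.array([.5834,.0952]); MY/' h.py; python3 -c "
from h import *
st()
# arc in tool axes: tool x=mixer x, y=down
s=observe();r=np.hypot(230,5);a0=np.arctan2(5,230)
for th in np.arange(.1,1.46,.1).tolist()+[1.45]:
    x=-r*np.cos(a0+th)+230; z=r*np.sin(a0+th)-5
    print(round(th,2),round(x,1),round(-z,1))"
```

```text
t 3.08 [0.4692 0.0813 0.0731] [-90.   -0.    6.9] F [-3.9 -1.6  7.6] w 0.0103 q [ -0.  14. -25.  51.  -0.  83.]
0.1 1.6 -22.9
0.2 5.6 -45.6
0.3 11.8 -67.7
0.4 20.1 -89.2
0.5 30.6 -109.7
0.6 43.0 -129.0
0.7 57.3 -147.0
0.8 73.3 -163.5
0.9 90.9 -178.3
1.0 109.9 -191.2
1.1 130.1 -202.2
1.2 151.3 -211.2
1.3 173.3 -218.0
1.4 195.8 -222.5
1.45 207.2 -223.9
```

Request:
apply_moves(
  delta_pos=[
    [0.4, -11, 0],
    [1.6, -23, 0],
    [3.5, -34, 0],
    [5.6, -45.6, 0],
    [8.5, -57, 0],
    [11.8, -67.7, 0],
    [16, -78.5, 0],
    [20.1, -89.2, 0],
    [25, -99.5, 0],
    [30.6, -109.7, 0],
    [36.5, -119.5, 0],
    [43, -129, 0],
    [50, -138, 0],
    [57.3, -147, 0],
    [57.3, -147, 0],
  ],
  angular=[
    [0, 0, 0],
    [0, 0, 0],
    [0, 0, 0],
    [0, 0, 0],
    [0, 0, 0],
    [0, 0, 0],
    [0, 0, 0],
    [0, 0, 0],
    [0, 0, 0],
    [0, 0, 0],
    [0, 0, 0],
    [0, 0, 0],
    [0, 0, 0],
    [0, 0, 0],
    [0, 0, 0],
  ],
  gripper=[1, 1, 1, 1, 1, 1, 1, 1, 1, 1, 1, 1, 1, 1, 1],
)

```text
time_s: 4.95
tool_pos: [0.5242, 0.0882, 0.2215]
tcp_rot: [-90.0, 0.1, 6.9]
wrist_force: [-18.9, -2.4, 16.4]
width: 0.0102
```

```bash
python3 -c "
from h import *
st()"
```

```text
t 4.95 [0.5242 0.0882 0.2215] [-90.    0.1   6.9] F [-18.9  -2.4  16.4] w 0.0102 q [ 1. 13. -2. 75. -0. 84.]
```

Request:
apply_moves(
  delta_pos=[
    [-1, -2, 0],
    [6, -10, 0],
    [14.3, -18.2, 0],
    [23, -26, 0],
    [32, -33, 0],
    [41.5, -40, 0],
    [51.3, -46.2, 0],
    [61.5, -52, 0],
    [71.7, -57.3, 0],
    [82, -62, 0],
    [93, -66.4, 0],
    [104, -70, 0],
    [115.4, -73.3, 0],
    [126.5, -76, 0],
    [138, -78, 0],
    [144, -78.8, 0],
    [149.6, -79.3, 0],
    [149.6, -79.3, 0],
  ],
  angular=[
    [0, 0, 0],
    [0, 0, 0],
    [0, 0, 0],
    [0, 0, 0],
    [0, 0, 0],
    [0, 0, 0],
    [0, 0, 0],
    [0, 0, 0],
    [0, 0, 0],
    [0, 0, 0],
    [0, 0, 0],
    [0, 0, 0],
    [0, 0, 0],
    [0, 0, 0],
    [0, 0, 0],
    [0, 0, 0],
    [0, 0, 0],
    [0, 0, 0],
  ],
  gripper=[1, 1, 1, 1, 1, 1, 1, 1, 1, 1, 1, 1, 1, 1, 1, 1, 1, 1],
)

```text
time_s: 7.2
tool_pos: [0.676, 0.107, 0.3005]
tcp_rot: [-90.0, -0.2, 7.0]
wrist_force: [-0.4, 2.2, 6.2]
width: 0.0104
```

```bash
python3 -c "
from h import *
st()
c=cap('scene');save(c,'s2.png')
d=c['frame'][60:310,180:400]
cv2.imwrite('pics/s2c.png',cv2.resize(d,None,fx=2.4,fy=2.4,interpolation=2))
for m in [(38,-187,141),(47,-187,133),(20,-187,150)]: print((proj(c,w(*m))-[180,60])*2.4)"
```

```text
t 7.2 [0.676  0.107  0.3005] [-90.   -0.2   7. ] F [-0.4  2.2  6.2] w 0.0104 q [ 2. 29. 33. 94.  0. 85.]
[106.24240817 298.75192961]
[100.63345883 304.17772297]
[117.84998873 290.47159853]
```

View pics/s2c.png

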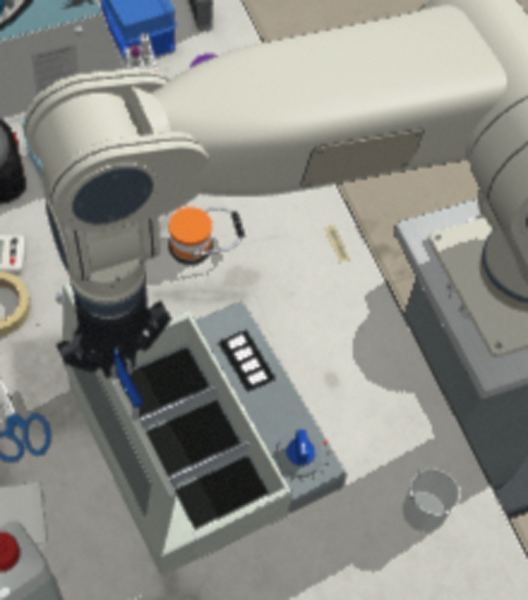

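```bash
python3 -c "
from h import *
go(w(-40,-187,240),MY)"
```

```text
d [-133.6   59.8 -187.5] a [-0.001  0.     0.004]
```

Request:
apply_moves(
  delta_pos=[
    [0, 0, 0],
    [0, 0, 0],
    [0, 0, 0],
    [0, -20, 0],
    [0, -40, 0],
    [0, -60, 0],
    [-50, -60, 0],
    [-100, -50, 0],
    [-130, -30, -60],
    [-133, 0, -120],
    [-133, 30, -180],
    [-133, 60, -189],
    [-133, 60, -189],
    [-133, 60, -189],
  ],
  angular=[
    [0, 0, 0],
    [0, 0, 0],
    [0, 0, 0],
    [0, 0, 0],
    [0, 0, 0],
    [0, 0, 0],
    [0, 0, 0],
    [0, 0, 0],
    [0, 0, 0],
    [0, 0, 0],
    [0, 0, 0],
    [0, 0, 0],
    [0, 0, 0],
    [0, 0, 0],
  ],
  gripper=[0.6, 0.6, 0.6, 0.6, 0.6, 0.6, 0.6, 0.6, 0.6, 0.6, 0.6, 1, 1, 1],
)

```text
time_s: 9.0
tool_pos: [0.566, -0.0969, 0.2397]
tcp_rot: [-90.0, -0.1, 6.9]
wrist_force: [-1.2, 0.4, 0.2]
width: 0.0001
```

```bash
python3 -c "
from h import *
import pickle
st()
c=cap('wrist');save(c,'w2.png');pickle.dump(c,open('w2.pkl','wb'))
print(proj(c,w(38,-187,141)),proj(c,w(47,-187,133)),proj(c,w(0,-187,150)))
c=cap('scene');save(c,'s3.png');pickle.dump(c,open('s3.pkl','wb'))"
```

```text
t 9.0 [ 0.566  -0.0969  0.2397] [-90.   -0.1   6.9] F [-1.2  0.4  0.2] w 0.0001 q [-18.  17.   6.  78.   0.  65.]
[348.80100619 190.25964021] [356.94091515 187.50189386] [302.41277892 193.56353635]
```

View pics/w2.png

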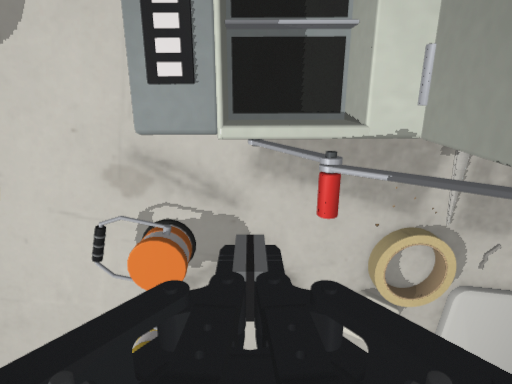

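```bash
python3 -c "
from h import *
go(w(-7,-189,172),MY,50)
R0=Ro.from_euler('xyz',observe()['tcp_rot'],degrees=True)"
```

```text
d [33.  68.2 -0.8] a [ 0.     0.001 -0.871]
```

Request:
apply_moves(
  delta_pos=[
    [0, 0, -1],
    [0, 0, -1],
    [0, 20, -1],
    [10, 40, -1],
    [20, 55, -1],
    [33, 68, -1],
    [33, 68, -1],
    [33, 68, -1],
    [33, 68, -1],
  ],
  angular=[
    [0, 0, -0.18],
    [0, 0, -0.36],
    [0, 0, -0.54],
    [0, 0, -0.72],
    [0, 0, -0.871],
    [0, 0, -0.871],
    [0, 0, -0.871],
    [0, 0, -0.871],
    [0, 0, -0.871],
  ],
  gripper=[1, 1, 1, 1, 1, 1, 1, 1, 1],
)

```text
time_s: 10.22
tool_pos: [0.5994, -0.0944, 0.1722]
tcp_rot: [-90.1, -50.0, 7.1]
wrist_force: [0.1, 1.1, 0.0]
width: -0.0001
```

```bash
python3 -c "
from h import *
st()
for p in [(16,153),(32,146),(41,138),(43,136)]: go(w(p[0],-189,p[1]),MY,50)"
```

```text
t 10.22 [ 0.5994 -0.0944  0.1722] [-90.1 -50.    7.1] F [0.1 1.1 0. ] w -0.0001 q [-30.   3. -45.  -2.  28.  64.]
d [ 0.1 30.   1.1] a [ 0.001  0.001 -0.   ]
d [ 5.  46.8  1.2] a [ 0.001  0.001 -0.   ]
d [ 4.7 58.8  1.2] a [ 0.001  0.001 -0.   ]
d [ 4.4 61.6  1.2] a [ 0.001  0.001 -0.   ]
```

Request:
apply_moves(
  delta_pos=[
    [0, 10, 0],
    [0, 20, 0],
    [0, 28, 0],
    [2, 34, 0],
    [3, 39, 0],
    [5, 43, 0],
    [5, 47, 0],
    [5, 50, 0],
    [5, 53, 0],
    [5, 56, 0],
    [5, 59, 0],
    [5, 61, 0],
    [5, 61, 0],
  ],
  angular=[
    [0, 0, 0],
    [0, 0, 0],
    [0, 0, 0],
    [0, 0, 0],
    [0, 0, 0],
    [0, 0, 0],
    [0, 0, 0],
    [0, 0, 0],
    [0, 0, 0],
    [0, 0, 0],
    [0, 0, 0],
    [0, 0, 0],
    [0, 0, 0],
  ],
  gripper=[1, 1, 1, 1, 1, 1, 1, 1, 1, 1, 1, 1, 1],
)

```text
time_s: 11.85
tool_pos: [0.647, -0.0885, 0.1364]
tcp_rot: [-90.1, -50.0, 6.9]
wrist_force: [-35.5, -2.5, 26.8]
width: 0.0002
```

```bash
python3 -c "
from h import *
st()
go(w(42,-189,137),MY,50)"
```

```text
t 11.85 [ 0.647  -0.0885  0.1364] [-90.1 -50.    6.9] F [-35.5  -2.5  26.8] w 0.0002 q [-26.  10. -44.  -9.  25.  67.]
d [1.2 0.5 1. ] a [ 0.002 -0.    -0.   ]
```

Request:
apply_moves(
  delta_pos=[
    [0, -20, 0],
    [0, -60, 0],
    [0, -80, 0],
    [26, -110, 0],
    [26, -130, 0],
    [26, -130, 0],
    [26, -130, 0],
    [26, -130, 0],
    [26, -130, 0],
    [26, -130, 0],
  ],
  angular=[
    [0, 0, 0],
    [0, 0, 0],
    [0, 0, 0.18],
    [0, 0, 0.36],
    [0, 0, 0.54],
    [0, 0, 0.72],
    [0, 0, 0.871],
    [0, 0, 0.871],
    [0, 0, 0.871],
    [0, 0, 0.871],
  ],
  gripper=[1, 1, 1, 0.65, 0.65, 0.65, 0.65, 0.65, 0.65, 0.65],
)

```text
time_s: 13.1
tool_pos: [0.5658, -0.0982, 0.2384]
tcp_rot: [-90.0, -0.1, 6.9]
wrist_force: [-0.6, -0.9, 0.4]
width: 0.0303
```

```bash
python3 -c "
from h import *
import pickle
st()
c=cap('wrist');save(c,'w3.png');pickle.dump(c,open('w3.pkl','wb'))
print(proj(c,w(38,-187,141)),proj(c,w(47,-187,133)),proj(c,w(22,-187,148)))
hsv=cv2.cvtColor(c['frame'],cv2.COLOR_BGR2HSV)
for n,lo,hi in (('red',0,4),('orange',6,16)):
    m=((hsv[...,0]>=lo)&(hsv[...,0]<=hi)&(hsv[...,1]>190)&(hsv[...,2]>70)).astype(np.uint8)
    k,l,s,ce=cv2.connectedComponentsWithStats(m)
    for i in range(1,k):
        if s[i,4]>100: print(n,s[i],ce[i].round(1))
"
```

```text
t 13.1 [ 0.5658 -0.0982  0.2384] [-90.   -0.1   6.9] F [-0.6 -0.9  0.4] w 0.0303 q [-18.  17.   5.  78.   0.  65.]
[349.77875815 189.20165053] [357.93340649 186.46209978] [331.56968285 191.73944218]
red [348 165  23  42 664] [359.3 184.1]
orange [ 128  240   55   50 1925] [154.1 263.3]
```

View pics/w3.png

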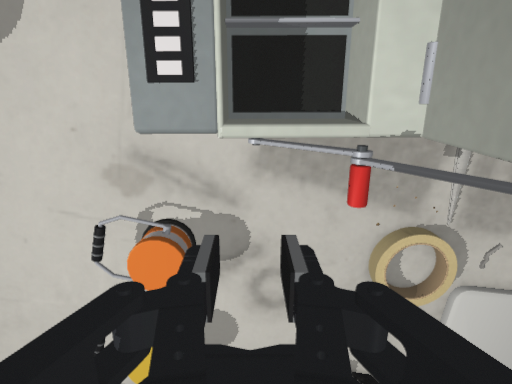

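```bash
python3 -c "
from h import *
import pickle
c=pickle.load(open('w3.pkl','rb'))
print('roller',ray(c,(98,243),.036+.004),'ends',ray(c,(99,227),.04),ray(c,(97,259),.04),'lid',ray(c,(157.5,262),.062))
a=ray(c,(98,243),.038)
go([a[0],a[1],.16],-5)
"
```

```text
roller [ 0.40164717 -0.2105396   0.04      ] ends [ 0.40304245 -0.19006023  0.04      ] [ 0.40020762 -0.23166861  0.04      ] lid [ 0.47711249 -0.21409771  0.062     ]
d [-177.4   78.6  -92.7] a [-0.     0.208  0.001]
```

```bash
python3 -c "
from h import *
go([.4017,-.2107,.036],-3.5,grip=True)
"
```

```text
d [-176.5  221.3  -91.9] a [-0.     0.182  0.001]
```

Request:
apply_moves(
  delta_pos=[
    [-45, 30, -25],
    [-90, 50, -50],
    [-140, 60, -75],
    [-176.5, 80, -92],
    [-176.5, 110, -92],
    [-176.5, 140, -92],
    [-176.5, 170, -92],
    [-176.5, 195, -92],
    [-176.5, 212, -92],
    [-176.5, 220, -92],
    [-176.5, 220, -92],
    [-176.5, 220, -92],
    [-176.5, 220, -92],
    [-176.5, 220, -92],
    [-176.5, 220, -92],
  ],
  angular=[
    [0, 0.182, 0],
    [0, 0.182, 0],
    [0, 0.182, 0],
    [0, 0.182, 0],
    [0, 0.182, 0],
    [0, 0.182, 0],
    [0, 0.182, 0],
    [0, 0.182, 0],
    [0, 0.182, 0],
    [0, 0.182, 0],
    [0, 0.182, 0],
    [0, 0.182, 0],
    [0, 0.182, 0],
    [0, 0.182, 0],
    [0, 0.182, 0],
  ],
  gripper=[0.55, 0.55, 0.55, 0.55, 0.55, 0.55, 0.55, 0.55, 0.55, 0.55, 0.55, 1, 1, 1, 1],
  force=60,
)

```text
time_s: 15.02
tool_pos: [0.4019, -0.211, 0.0189]
tcp_rot: [-90.0, 0.0, -3.5]
wrist_force: [-2.3, -0.3, 2.1]
width: 0.0098
```

```bash
python3 -c "
from h import *
st()
for th in np.arange(.2,1.7,.2).tolist()+[1.6]: print(round(th,1),round(76-76*np.cos(th),1),round(-76*np.sin(th),1))
"
```

```text
t 15.03 [ 0.4019 -0.211   0.0189] [-90.    0.   -3.5] F [-2.3 -0.3  2.1] w 0.0098 q [-38.  16. -32.  42.  -0.  55.]
0.2 1.5 -15.1
0.4 6.0 -29.6
0.6 13.3 -42.9
0.8 23.1 -54.5
1.0 34.9 -64.0
1.2 48.5 -70.8
1.4 63.1 -74.9
1.6 78.2 -76.0
1.6 78.2 -76.0
```

Request:
apply_moves(
  delta_pos=[
    [0.4, -7.6, 0],
    [1.5, -15.1, 0],
    [3.4, -22.5, 0],
    [6, -29.6, 0],
    [9.3, -36.4, 0],
    [13.3, -43, 0],
    [18, -49, 0],
    [23, -54.5, 0],
    [29, -59.5, 0],
    [35, -64, 0],
    [41.5, -67.7, 0],
    [48.5, -70.8, 0],
    [55.7, -73.2, 0],
    [63, -75, 0],
    [70, -76, 0],
    [76, -76, 0],
    [76, -76, 0],
    [76, -86, 0],
    [76, -100, 0],
    [76, -100, 0],
  ],
  angular=[
    [0, 0, 0],
    [0, 0, 0],
    [0, 0, 0],
    [0, 0, 0],
    [0, 0, 0],
    [0, 0, 0],
    [0, 0, 0],
    [0, 0, 0],
    [0, 0, 0],
    [0, 0, 0],
    [0, 0, 0],
    [0, 0, 0],
    [0, 0, 0],
    [0, 0, 0],
    [0, 0, 0],
    [0, 0, 0],
    [0, 0, 0],
    [0, 0, 0],
    [0, 0, 0],
    [0, 0, 0],
  ],
  gripper=[1, 1, 1, 1, 1, 1, 1, 1, 1, 1, 1, 1, 1, 1, 1, 1, 1, 1, 1, 1],
)

```text
time_s: 17.52
tool_pos: [0.4784, -0.2158, 0.12]
tcp_rot: [-90.0, -0.1, -3.5]
wrist_force: [-0.4, 0.3, -2.0]
width: 0.0096
```

```bash
python3 -c "
from h import *
st()
print(w(0,0,0),w(0,96,0))
go(w(0,96,126+100),MY,grip=True)
go(w(0,96,126+3),MY,grip=True)
"
```

```text
t 17.52 [ 0.4784 -0.2158  0.12  ] [-90.   -0.1  -3.5] F [-0.4  0.3 -2. ] w 0.0096 q [-33.  16. -14.  60.   0.  60.]
[0.5834 0.0952 0.    ] [0.5717837 0.1904946 0.       ]
d [ 68.6 -87.5 411.1] a [ 0.001 -0.182  0.002]
d [ 68.5   9.5 411.2] a [ 0.001 -0.182  0.002]
```

Request:
apply_moves(
  delta_pos=[
    [0, -30, 0],
    [0, -60, 0],
    [0, -90, 10],
    [0, -110, 25],
    [0, -110, 50],
    [5, -110, 80],
    [10, -110, 115],
    [15, -110, 150],
    [20, -110, 185],
    [30, -110, 220],
    [40, -110, 255],
    [50, -110, 290],
    [58, -110, 325],
    [64, -110, 360],
    [67, -110, 385],
    [68.5, -110, 400],
    [68.5, -110, 408],
    [68.5, -110, 411],
    [68.5, -110, 411],
    [68.5, -110, 411],
  ],
  angular=[
    [0, 0, 0],
    [0, 0, 0],
    [0, 0, 0],
    [0, -0.02, 0],
    [0, -0.04, 0],
    [0, -0.06, 0],
    [0, -0.08, 0],
    [0, -0.1, 0],
    [0, -0.12, 0],
    [0, -0.14, 0],
    [0, -0.16, 0],
    [0, -0.182, 0],
    [0, -0.182, 0],
    [0, -0.182, 0],
    [0, -0.182, 0],
    [0, -0.182, 0],
    [0, -0.182, 0],
    [0, -0.182, 0],
    [0, -0.182, 0],
    [0, -0.182, 0],
  ],
  gripper=[1, 1, 1, 1, 1, 1, 1, 1, 1, 1, 1, 1, 1, 1, 1, 1, 1, 1, 1, 1],
)

```text
time_s: 20.02
tool_pos: [0.5713, 0.1899, 0.2289]
tcp_rot: [-90.0, -0.0, 6.9]
wrist_force: [-0.1, -0.2, -1.2]
width: 0.0098
```

```bash
python3 -c "
from h import *
import pickle
st()
c=cap('wrist');save(c,'w4.png')
go(w(0,96,126),MY,grip=True)
print([proj(c,w(x,96+y,40)).round() for x in (-65,65) for y in (-46,46)])
c=cap('scene')
cv2.imwrite('pics/s4.png',cv2.resize(c['frame'][80:300,180:400],None,fx=2,fy=2,interpolation=2))
cv2.imwrite('pics/c4.png',np.hstack([cv2.resize(cv2.imread('pics/w4.png'),(400,300)),cv2.resize(cv2.imread('pics/s4.png'),(400,400))[50:350]]))
"
```

```text
t 20.02 [0.5713 0.1899 0.2289] [-90.   -0.    6.9] F [-0.1 -0.2 -1.2] w 0.0098 q [10. 20.  8. 78. -0. 94.]
d [  0.5 121.6   0.5] a [ 0.    -0.001  0.   ]
[array([191., 208.]), array([186., 123.]), array([309., 208.]), array([314., 123.])]
```

View pics/c4.png

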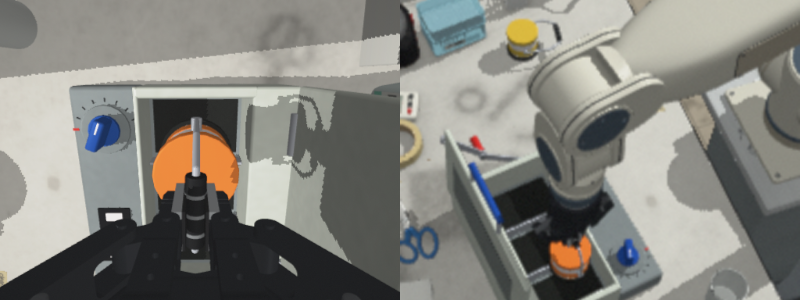

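Request:
apply_moves(
  delta_pos=[
    [0, 20, 0],
    [0, 45, 0],
    [0, 70, 0],
    [0, 90, 0],
    [0, 105, 0],
    [0, 114, 0],
    [0, 119, 0],
    [0, 122, 0],
    [0, 122, 0],
  ],
  angular=[
    [0, 0, 0],
    [0, 0, 0],
    [0, 0, 0],
    [0, 0, 0],
    [0, 0, 0],
    [0, 0, 0],
    [0, 0, 0],
    [0, 0, 0],
    [0, 0, 0],
  ],
  gripper=[1, 1, 1, 1, 1, 1, 1, 1, 1],
)

```text
time_s: 21.25
tool_pos: [0.5732, 0.1908, 0.1095]
tcp_rot: [-90.0, -0.3, 6.9]
wrist_force: [0.1, -0.1, 12.1]
width: 0.0098
```

```bash
python3 -c "
from h import *
st()"
```

```text
t 21.25 [0.5732 0.1908 0.1095] [-90.   -0.3   6.9] F [ 0.1 -0.1 12.1] w 0.0098 q [10. 23. -5. 62. -0. 94.]
```

```bash
python3 -c "
from h import *
go([.43,-.40,.23],-5)"
```

```text
d [-212.7 -121.9 -569.2] a [-0.001  0.208  0.006]
```

Request:
apply_moves(
  delta_pos=[
    [0, -2, 0],
    [5, -2, 0],
    [8, -3, 0],
    [8, -3, 0],
    [8, -3, 0],
    [8, -3, 0],
    [8, -30, 0],
    [8, -60, 0],
    [8, -100, 0],
    [8, -125, 0],
    [8, -125, 0],
  ],
  angular=[
    [0, 0, 0],
    [0, 0, 0],
    [0, 0, 0],
    [0, 0, 0],
    [0, 0, 0],
    [0, 0, 0],
    [0, 0, 0],
    [0, 0, 0],
    [0, 0, 0],
    [0, 0, 0],
    [0, 0, 0],
  ],
  gripper=[1, 1, 1, 0.6, 0.6, 0.6, 0.6, 0.6, 0.6, 0.6, 0.6],
)

```text
time_s: 22.62
tool_pos: [0.5799, 0.1916, 0.2338]
tcp_rot: [-90.0, -0.2, 6.9]
wrist_force: [0.2, 0.6, -0.5]
width: 0.0343
```

```bash
python3 -c "
from h import *
st()
c=cap('wrist');save(c,'w5.png')
go([.43,-.40,.23],-5)"
```

```text
t 22.62 [0.5799 0.1916 0.2338] [-90.   -0.2   6.9] F [ 0.2  0.6 -0.5] w 0.0343 q [10. 21. 10. 79.  0. 93.]
d [-219.7    1.8 -569.2] a [-0.     0.208  0.001]
```

View pics/w5.png

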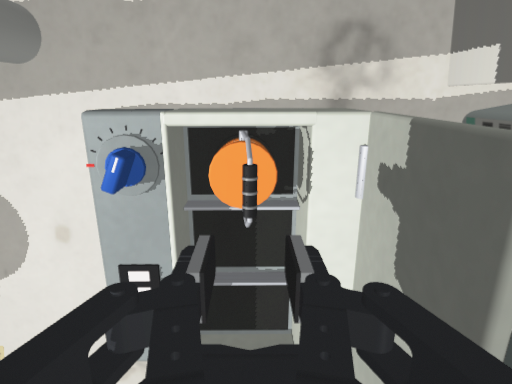

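Request:
apply_moves(
  delta_pos=[
    [-40, 0, -40],
    [-80, 0, -90],
    [-120, 0, -150],
    [-150, 0, -210],
    [-180, 0, -270],
    [-220, 0, -330],
    [-220, 0, -390],
    [-220, 2, -450],
    [-220, 2, -510],
    [-220, 2, -569],
    [-220, 2, -569],
    [-220, 2, -569],
    [-220, 2, -569],
  ],
  angular=[
    [0, 0, 0],
    [0, 0.05, 0],
    [0, 0.1, 0],
    [0, 0.15, 0],
    [0, 0.208, 0],
    [0, 0.208, 0],
    [0, 0.208, 0],
    [0, 0.208, 0],
    [0, 0.208, 0],
    [0, 0.208, 0],
    [0, 0.208, 0],
    [0, 0.208, 0],
    [0, 0.208, 0],
  ],
  gripper=[0.55, 0.55, 0.55, 0.55, 0.55, 0.55, 0.55, 0.55, 0.55, 0.55, 0.55, 0.55, 0.55],
)

```text
time_s: 24.3
tool_pos: [0.4294, -0.3984, 0.2296]
tcp_rot: [-90.0, 0.0, -4.9]
wrist_force: [0.5, -0.4, 0.6]
width: 0.0386
```

```bash
python3 -c "
from h import *
import pickle
st()
c=cap('wrist');save(c,'w6.png');pickle.dump(c,open('w6.pkl','wb'))"
```

```text
t 24.3 [ 0.4294 -0.3984  0.2296] [-90.    0.   -4.9] F [ 0.5 -0.4  0.6] w 0.0386 q [-51.  18.   6.  78.   0.  44.]
```

View pics/w6.png

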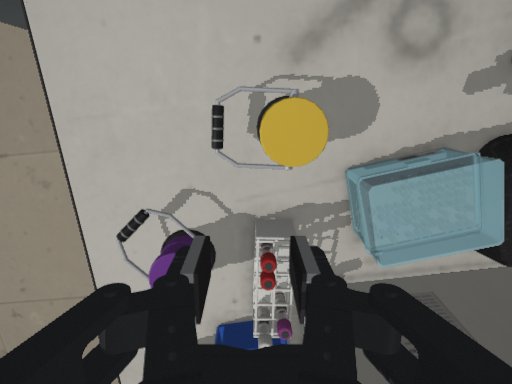

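```bash
python3 -c "
from h import *
import pickle
c=pickle.load(open('w6.pkl','rb'))
r=ray(c,(217.7,127.5),.040);e=ray(c,(218,107),.04)-ray(c,(217.4,148),.04);l=ray(c,(294.5,131.5),.062)
print(r,l,np.degrees(np.arctan2(-e[0],e[1])),np.degrees(np.arctan2(l[1]-r[1],l[0]-r[0])),np.linalg.norm((l-r)[:2]))
for yaw in(-5,-6,-7):go([r[0],r[1],.036],yaw,grip=True)"
```

```text
[ 0.4007386 -0.3535745  0.04     ] [ 0.47605582 -0.36181138  0.062     ] -7.361265468412641 -6.241206807153855 0.07576628247232121
d [-32.5 212.6  42. ] a [-0.     0.002 -0.   ]
d [-32.5 212.6  42. ] a [-0.     0.019 -0.   ]
d [-32.5 212.6  42. ] a [-0.     0.036 -0.   ]
```

Request:
apply_moves(
  delta_pos=[
    [-32.5, 10, 42],
    [-32.5, 50, 42],
    [-32.5, 95, 42],
    [-32.5, 140, 42],
    [-32.5, 175, 42],
    [-32.5, 195, 42],
    [-32.5, 207, 42],
    [-32.5, 212, 42],
    [-32.5, 212, 42],
    [-32.5, 212, 42],
    [-32.5, 212, 42],
    [-32.5, 212, 42],
    [-32.5, 212, 42],
  ],
  angular=[
    [0, 0.028, 0],
    [0, 0.028, 0],
    [0, 0.028, 0],
    [0, 0.028, 0],
    [0, 0.028, 0],
    [0, 0.028, 0],
    [0, 0.028, 0],
    [0, 0.028, 0],
    [0, 0.028, 0],
    [0, 0.028, 0],
    [0, 0.028, 0],
    [0, 0.028, 0],
    [0, 0.028, 0],
  ],
  gripper=[0.55, 0.55, 0.55, 0.55, 0.55, 0.55, 0.55, 0.55, 0.55, 1, 1, 1, 1],
  force=60,
)

```text
time_s: 25.98
tool_pos: [0.4007, -0.3555, 0.0179]
tcp_rot: [-90.0, 0.0, -6.6]
wrist_force: [-1.5, -0.6, 3.1]
width: 0.01
```

Request:
apply_moves(
  delta_pos=[
    [0.4, -7.6, 0],
    [1.5, -15.1, 0],
    [3.4, -22.5, 0],
    [6, -29.6, 0],
    [9.3, -36.4, 0],
    [13.3, -43, 0],
    [18, -49, 0],
    [23, -54.5, 0],
    [29, -59.5, 0],
    [35, -64, 0],
    [41.5, -67.7, 0],
    [48.5, -70.8, 0],
    [55.7, -73.2, 0],
    [63, -75, 0],
    [70, -76, 0],
    [76, -76, 0],
    [76, -76, 0],
    [76, -86, 0],
    [76, -100, 0],
    [76, -100, 0],
  ],
  angular=[
    [0, 0, 0],
    [0, 0, 0],
    [0, 0, 0],
    [0, 0, 0],
    [0, 0, 0],
    [0, 0, 0],
    [0, 0, 0],
    [0, 0, 0],
    [0, 0, 0],
    [0, 0, 0],
    [0, 0, 0],
    [0, 0, 0],
    [0, 0, 0],
    [0, 0, 0],
    [0, 0, 0],
    [0, 0, 0],
    [0, 0, 0],
    [0, 0, 0],
    [0, 0, 0],
    [0, 0, 0],
  ],
  gripper=[1, 1, 1, 1, 1, 1, 1, 1, 1, 1, 1, 1, 1, 1, 1, 1, 1, 1, 1, 1],
)

```text
time_s: 28.48
tool_pos: [0.4768, -0.3644, 0.1191]
tcp_rot: [-90.1, -0.1, -6.6]
wrist_force: [1.0, -0.2, -2.0]
width: 0.01
```

```bash
python3 -c "
from h import *
st()
go(w(0,0,126),MY,grip=True)
go(w(-120,-150,240),MY,grip=True)
"
```

```text
t 28.48 [ 0.4768 -0.3644  0.1191] [-90.1  -0.1  -6.6] F [ 1.  -0.2 -2. ] w 0.01 q [-45.  23.  -4.  63.   0.  51.]
d [ 53.2  11.3 468.8] a [ 0.001 -0.236  0.002]
d [ -28.2 -102.6  294.8] a [ 0.001 -0.236  0.002]
```

Request:
apply_moves(
  delta_pos=[
    [0, -30, 0],
    [0, -60, 0],
    [0, -90, 10],
    [0, -112, 25],
    [-5, -112, 50],
    [-10, -112, 85],
    [-15, -112, 120],
    [-20, -112, 160],
    [-25, -112, 200],
    [-28, -112, 240],
    [-26, -112, 280],
    [-15, -112, 320],
    [5, -112, 360],
    [25, -112, 400],
    [40, -112, 430],
    [50, -112, 455],
    [53, -112, 465],
    [53, -112, 469],
    [53, -112, 469],
    [53, -112, 469],
  ],
  angular=[
    [0, 0, 0],
    [0, 0, 0],
    [0, 0, 0],
    [0, -0.02, 0],
    [0, -0.04, 0],
    [0, -0.06, 0],
    [0, -0.08, 0],
    [0, -0.1, 0],
    [0, -0.12, 0],
    [0, -0.14, 0],
    [0, -0.16, 0],
    [0, -0.18, 0],
    [0, -0.2, 0],
    [0, -0.22, 0],
    [0, -0.236, 0],
    [0, -0.236, 0],
    [0, -0.236, 0],
    [0, -0.236, 0],
    [0, -0.236, 0],
    [0, -0.236, 0],
  ],
  gripper=[1, 1, 1, 1, 1, 1, 1, 1, 1, 1, 1, 1, 1, 1, 1, 1, 1, 1, 1, 1],
)

```text
time_s: 30.98
tool_pos: [0.5825, 0.0951, 0.23]
tcp_rot: [-90.0, -0.0, 6.9]
wrist_force: [0.1, 0.6, -1.7]
width: 0.0101
```

```bash
python3 -c "
from h import *
st()
c=cap('wrist');save(c,'w7.png')
go(w(0,0,126),MY,grip=True)
"
```

```text
t 30.98 [0.5825 0.0951 0.23  ] [-90.   -0.    6.9] F [ 0.1  0.6 -1.7] w 0.0101 q [ 1. 19.  7. 78. -0. 84.]
d [ 8.000e-01  1.227e+02 -1.000e-01] a [ 0.    -0.001  0.   ]
```

View pics/w7.png

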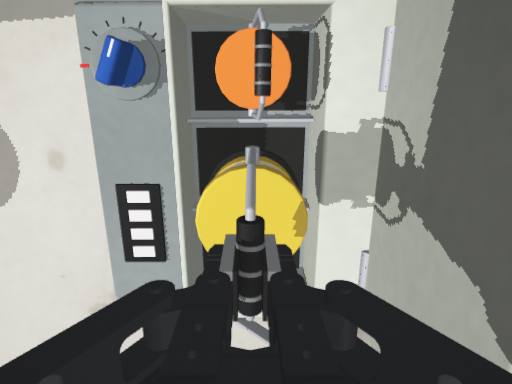

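Yellow pot (252,220) hangs centred over the middle bay, and the orange pot (253,68) stands in bay0. Lowering.

Request:
apply_moves(
  delta_pos=[
    [1, 20, 0],
    [1, 45, 0],
    [1, 70, 0],
    [1, 90, 0],
    [1, 105, 0],
    [1, 114, 0],
    [1, 119, 0],
    [1, 122, 0],
    [1, 122, 0],
  ],
  angular=[
    [0, 0, 0],
    [0, 0, 0],
    [0, 0, 0],
    [0, 0, 0],
    [0, 0, 0],
    [0, 0, 0],
    [0, 0, 0],
    [0, 0, 0],
    [0, 0, 0],
  ],
  gripper=[1, 1, 1, 1, 1, 1, 1, 1, 1],
)

```text
time_s: 32.15
tool_pos: [0.5843, 0.096, 0.1086]
tcp_rot: [-90.0, -0.1, 6.9]
wrist_force: [0.2, -0.3, 1.6]
width: 0.0098
```

```bash
python3 -c "
from h import *
st()
go(w(-130,50,230),MY)"
```

```text
t 32.15 [0.5843 0.096  0.1086] [-90.   -0.1   6.9] F [ 0.2 -0.3  1.6] w 0.0098 q [ 1. 22. -6. 61.  0. 84.]
d [-130.8 -121.7   49.3] a [ 0.    -0.     0.002]
```

Request:
apply_moves(
  delta_pos=[
    [0, 0, 0],
    [5, 0, 0],
    [8, 0, 0],
    [8, 0, 0],
    [8, 0, 0],
    [8, 0, 0],
    [8, -30, 0],
    [8, -60, 0],
    [8, -100, 0],
    [8, -125, 0],
    [-30, -125, 0],
    [-80, -125, 5],
    [-125, -125, 5],
    [-130, -125, 5],
    [-130, -125, 5],
  ],
  angular=[
    [0, 0, 0],
    [0, 0, 0],
    [0, 0, 0],
    [0, 0, 0],
    [0, 0, 0],
    [0, 0, 0],
    [0, 0, 0],
    [0, 0, 0],
    [0, 0, 0],
    [0, 0, 0],
    [0, 0, 0],
    [0, 0, 0],
    [0, 0, 0],
    [0, 0, 0],
    [0, 0, 0],
  ],
  gripper=[1, 1, 1, 0.6, 0.6, 0.6, 0.6, 0.6, 0.6, 0.6, 0.6, 0.6, 0.6, 0.6, 0.6],
)

```text
time_s: 34.02
tool_pos: [0.4544, 0.0852, 0.2332]
tcp_rot: [-90.0, -0.1, 6.9]
wrist_force: [0.4, -0.2, -0.4]
width: 0.0343
```

```bash
python3 -c "
from h import *
import pickle
st()
c=cap('wrist');save(c,'w8.png');pickle.dump(c,open('w8.pkl','wb'))
print(proj(c,w(-116,100,94)),proj(c,w(-135,100,94)))"
```

```text
t 34.02 [0.4544 0.0852 0.2332] [-90.   -0.1   6.9] F [ 0.4 -0.2 -0.4] w 0.0343 q [ 0.  6. -9. 74.  0. 83.]
[265.0744967   68.82696365] [242.07925045  68.80970234]
```

View pics/w8.png

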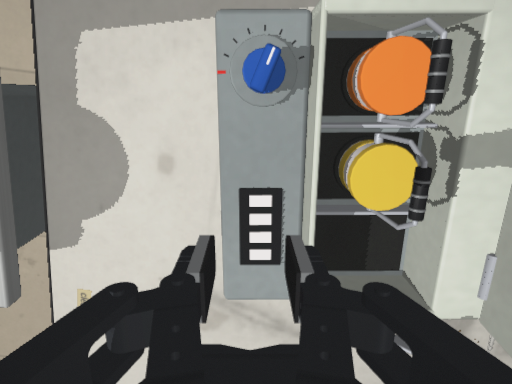

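```bash
python3 -c "
from h import *
go(w(-116,100,87),MY-20,grip=True)"
```

```text
d [ 12.6 164.6  94.4] a [-0.     0.349  0.001]
```

Request:
apply_moves(
  delta_pos=[
    [6, 0, 40],
    [12.5, 20, 80],
    [12.5, 60, 94],
    [12.5, 100, 94],
    [12.5, 135, 94],
    [12.5, 155, 94],
    [12.5, 164, 94],
    [12.5, 164, 94],
    [12.5, 164, 94],
    [12.5, 164, 94],
    [12.5, 164, 94],
    [12.5, 164, 94],
  ],
  angular=[
    [0, 0.15, 0],
    [0, 0.3, 0],
    [0, 0.349, 0],
    [0, 0.349, 0],
    [0, 0.349, 0],
    [0, 0.349, 0],
    [0, 0.349, 0],
    [0, 0.349, 0],
    [0, 0.349, 0],
    [0, 0.349, 0],
    [0, 0.349, 0],
    [0, 0.349, 0],
  ],
  gripper=[0.6, 0.6, 0.6, 0.6, 0.6, 0.6, 0.6, 0.6, 1, 1, 1, 1],
  force=40,
)

```text
time_s: 35.58
tool_pos: [0.4553, 0.1801, 0.0696]
tcp_rot: [-90.0, -0.1, -13.1]
wrist_force: [-2.5, -0.5, 6.1]
width: 0.0131
```

```bash
python3 -c "
from h import *
st(); print(observe()['wrist_torque'])"
```

```text
t 35.58 [0.4553 0.1801 0.0696] [-90.   -0.1 -13.1] F [-2.5 -0.5  6.1] w 0.0131 q [ 12.  15. -24.  51.   0. 115.]
[-0.07328974  0.53419672  0.00346092]
```

Request:
apply_moves(
  delta_pos=[
    [0, 0, 0],
    [0, 0, 0],
    [0, 0, 0],
    [0, 0, 0],
    [0, 0, 0],
    [0, 0, 0],
    [0, 0, 0],
    [0, 0, 0],
    [0, 0, 0],
    [0, 0, 0],
    [0, 0, 0],
    [0, 0, 0],
    [0, 0, 0],
    [0, 0, 0],
    [0, 0, 0],
  ],
  angular=[
    [0, -0.14, 0],
    [0, -0.28, 0],
    [0, -0.42, 0],
    [0, -0.56, 0],
    [0, -0.7, 0],
    [0, -0.84, 0],
    [0, -0.98, 0],
    [0, -1.12, 0],
    [0, -1.26, 0],
    [0, -1.4, 0],
    [0, -1.54, 0],
    [0, -1.68, 0],
    [0, -1.82, 0],
    [0, -1.9, 0],
    [0, -1.9, 0],
  ],
  gripper=[1, 1, 1, 1, 1, 1, 1, 1, 1, 1, 1, 1, 1, 1, 1],
)

```text
time_s: 37.45
tool_pos: [0.4573, 0.1818, 0.0696]
tcp_rot: [-90.3, -0.2, 95.9]
wrist_force: [5.7, 9.8, -2.6]
width: 0.0134
```

```bash
python3 -c "
from h import *
st(); print(observe()['wrist_torque'])"
```

```text
t 37.45 [0.4573 0.1818 0.0696] [-90.3  -0.2  95.9] F [ 5.7  9.8 -2.6] w 0.0134 q [ 12.  15. -23.  51.   0.   6.]
[ 2.05639565 -1.03461914  0.06968416]
```

Request:
apply_moves(
  delta_pos=[
    [0, 0, 0],
    [0, 0, 0],
    [0, 0, 0],
    [0, 0, 0],
  ],
  angular=[
    [0, -0.03, 0],
    [0, -0.06, 0],
    [0, -0.09, 0],
    [0, -0.09, 0],
  ],
  gripper=[1, 1, 1, 1],
)

```text
time_s: 37.95
tool_pos: [0.4572, 0.1819, 0.0697]
tcp_rot: [-90.3, -0.2, 100.9]
wrist_force: [5.3, 11.4, -0.6]
width: 0.0132
```

```bash
python3 -c "
from h import *
st(); print(observe()['wrist_torque'])"
```

```text
t 37.95 [0.4572 0.1819 0.0697] [-90.3  -0.2 100.9] F [ 5.3 11.4 -0.6] w 0.0132 q [ 12.  15. -23.  51.   0.   1.]
[ 2.23534277 -0.8866533  -1.660145  ]
```

Request:
apply_moves(
  delta_pos=[
    [0, 0, 0],
    [0, 0, 0],
    [0, 0, 0],
    [0, -30, 0],
    [0, -70, 0],
    [0, -110, 0],
    [0, -150, 0],
    [0, -170, 60],
    [0, -170, 110],
    [0, -170, 110],
    [0, -170, 110],
  ],
  angular=[
    [0, 0, 0],
    [0, 0, 0],
    [0, 0, 0],
    [0, 0, 0],
    [0, 0, 0],
    [0, 0, 0],
    [0, 0, 0],
    [0, 0, 0],
    [0, 0, 0],
    [0, 0, 0],
    [0, 0, 0],
  ],
  gripper=[0.5, 0.5, 0.5, 0.5, 0.5, 0.5, 0.5, 0.5, 0.5, 0.5, 0.5],
)

```text
time_s: 39.33
tool_pos: [0.3474, 0.1592, 0.239]
tcp_rot: [-90.1, 0.0, 101.0]
wrist_force: [0.6, 0.9, 0.6]
width: 0.0428
```

```bash
python3 -c "
from h import *
st()
a=cap('wrist')['frame'];b=cap('scene')['frame'][40:330,150:430]
cv2.imwrite('pics/f.png',np.hstack([cv2.resize(a,(480,360)),cv2.resize(b,(320,360),interpolation=2)]))"
```

```text
t 39.33 [0.3474 0.1592 0.239 ] [-90.1   0.  101. ] F [0.6 0.9 0.6] w 0.0428 q [ 12.  -2. -17.  75.  -0.   1.]
```

View pics/f.png

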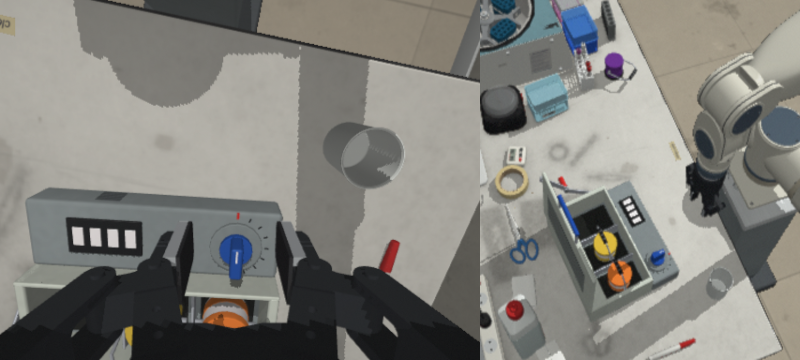

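```bash
python3 -c "
from h import *
a=cap('wrist')['frame'][210:320,200:310]
b=cap('scene')['frame'][170:310,180:340]
cv2.imwrite('pics/f2.png',np.hstack([cv2.resize(a,(400,400),interpolation=2),cv2.resize(b,(400,400),interpolation=2)]))"
```

```text
(no output)
```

View pics/f2.png

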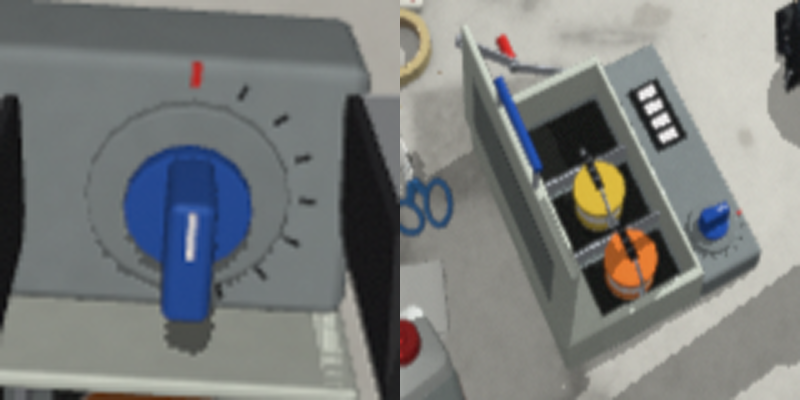

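```bash
python3 -c "
from h import *
print(robot.finish_job())"
```

```text
the job is handed in; nothing more can be done
None
```

I finished the job and handed it in at about 39 s of robot time; no check failed or disagreed.

- **Lid:** I raised it and pushed the stay's red knob to its stop. The stop took about 44 N. Afterwards the wrist camera showed the knob within 3 px of where it should be when locked, and the last picture shows the lid still up.
- **Pots:** Only the orange and yellow pots were on the bench. I saw no green one, and left the purple look-alike alone. I swung up each bail and lifted each pot by it. Orange now stands upright in the left bay and yellow in the middle bay, both with their bails up.
- **Reset knob:** I turned it counter-clockwise until it met the stop, felt as about 1.7 N m of resistance. In the last crop its white line points at the red mark.
- **Bystanders:** I didn't touch the beaker or the marker pen, and the last pictures show both where they were.

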